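# Feed the loading bar through the microscope's guide tube and lock it

### The job

Take the loading bar with the side lever from the rack and feed it nose first, straight and without forcing it, through the guide tube, with its lever turned up so that it clears the lip of the catch, until the lever meets the stop. Then turn the bar so that the lever drops down into the locking notch, and let go. Leave the plain bar and everything else on the table where it is.

Things in the scene. Friction and masses are not known exactly. Their poses are not given: they have to be found in the camera images.
- bar_center (a point): loading bar: round steel, 200 mm long, 16 mm diameter, 0.16-0.26 kg, tapered nose (10 mm tip), dark handle at the other end, side lever. Point: on its axis, mid-length; x along the bar to the nose, lever along -y, 25 mm behind this point. Balances about 20 mm behind it. Starts level in either lane of the rack, axis 55 mm above the table, lever level
- bar_grip (a point): middle of the bar's dark handle (18 mm diameter, 55 mm long), on its axis, 72 mm behind bar_center; there is free space beside and below it on the rack, so it can be grasped across from above here, also with the gripper leaning 30 degrees to either side; axes as bar_center
- bar_nose (a point): tip of the bar's nose, on its axis, 100 mm ahead of bar_center; axes as bar_center
- bar_lever (a point): centre of the 16 mm black ball at the end of the side lever (round, 10 mm thick), 58 mm from the bar's axis, 25 mm behind bar_center; axes as bar_center. To lift the lever, turn the bar about its own length
- guide_mouth (a point): fixed level steel guide tube on a dark stand: 95 mm long, 19 mm bore, open at both ends, axis 100 mm above the table. Point: centre of the mouth face, on the axis; x into the tube along the bore, z up. The mouth is a funnel, 34 mm wide narrowing to 19 mm at 14 mm depth. The base plate, 12 mm thick, reaches 33 mm in front of the mouth
- guide_exit (a point): centre of the tube's far end, 95 mm beyond guide_mouth; the nose of a fully fed bar stands about 15 mm out of it; axes as guide_mouth
- guide_notch (a point): floor of the locking notch in an aluminium catch beside the mouth (14 mm thick, middle 43 mm from the bore axis, on the mouth's -y side), 17 mm before the mouth, 7 mm below the axis. Notch open upward, 14 mm wide along the bore. Before it a lip 6 mm thick, 4 mm above the bore axis: the lever must pass over it raised 25 to 45 degrees. After it the stop wall, 38 mm above the axis
- rack: fixed black rack, base 200 x 190 x 10 mm, origin at the centre of its underside, x along its two lanes at y = +60 and -30 mm. Each lane has two saddles, 10 mm thick, 32 mm wide, at x = -38 and +65 mm, with walls 1 mm higher than the bar's axis, and a ledge under the lever. A bar lies in each lane, its middle at x = 0
- plain_bar_center (a point): steel bar, 16 mm diameter, 200 mm long, with a 24 mm collar at mid-length and no lever; the point is its centre; lies in the other lane of the rack, not needed
- objective: bystander: standing black microscope objective, 38 mm diameter, 60 mm tall, origin at its underside
- cleaner: bystander: white round bottle, 52 mm diameter, 120 mm tall, origin at its underside
- case: bystander: grey closed plastic case, 80 x 60 x 28 mm, origin at its underside
- chuck: bystander: black block with a grid of dots, 85 x 85 x 34 mm, origin at its underside
- driver: bystander: screwdriver lying flat
- pot: bystander: open aluminium pot, 60 mm across, 70 mm tall, origin at its underside
- wafer_box: bystander: flat white box, 95 x 95 x 30 mm, origin at its underside
Not all that is in view belongs to the job. What is meant by the part that bears bar_center is not blue, and is the smaller of those in its own colour.

How it is judged (in metres and radians):
On the way, in this order (a step that is already met when the one before it is completed fails the run):
1. the bar's nose is inside the tube, the bar in line with it (x of bar_nose in the frame of guide_mouth between 0.02 and 0.08 m and y of bar_nose in the frame of guide_mouth between -0.01 and 0.01 m and z of bar_nose in the frame of guide_mouth between -0.01 and 0.01 m and angle between the x axis of bar_center and the x axis of guide_mouth, either way round below 0.12 rad).
2. the bar is fed through to the stop with its lever raised above the lip (x of bar_lever in the frame of guide_mouth between -0.024 and -0.01 m and y of bar_nose in the frame of guide_mouth between -0.006 and 0.006 m and z of bar_nose in the frame of guide_mouth between -0.006 and 0.006 m and angle between the x axis of bar_center and the x axis of guide_mouth, either way round below 0.06 rad and z of bar_lever in the frame of guide_mouth above 0.014 m).
At the end, for the whole second after the job is handed in: the bar lies right through the guide tube, in line with it within 0.06 rad and its nose within 6 mm of the bore's axis, its lever down in the locking notch (ball centre 10 to 24 mm in front of the mouth along the bore and between 15 mm below and 8 mm above the bore's axis), released (x of bar_lever in the frame of guide_mouth between -0.024 and -0.01 m and y of bar_nose in the frame of guide_mouth between -0.006 and 0.006 m and z of bar_nose in the frame of guide_mouth between -0.006 and 0.006 m and angle between the x axis of bar_center and the x axis of guide_mouth, either way round below 0.06 rad and z of bar_lever in the frame of guide_mouth between -0.015 and 0.008 m); the robot touches nothing.
It fails at once if the bar is forced: more than 60 N between bar and guide (contact force between bar and guide above 60 N).
It fails at once if the plain bar is displaced by more than 20 mm (distance of plain_bar_center from where it was at the start of the episode above 0.02 m).
It fails at once if a bystander is displaced by more than 25 mm (distance of any of objective, cleaner, case, chuck, driver, pot, wafer_box from where it was at the start of the episode above 0.025 m).
It also fails if it takes over 48 s, if anything falls off the work surface, if the arm or the gripper's body presses on something with over 40 N, if the wrist force passes 120 N, or if a joint passes its speed limit or range.

### The arm

A 7-joint arm with a two-finger parallel gripper is mounted at the origin on the work surface. World frame = base frame: x ahead of the robot, y to its left, z up, the work surface at z = 0. Lengths are in m, angles in degrees, forces in N, time in s.
With the tool pointing down it reaches from about 0.425 to 0.875 m from the base axis. Payload 9.9 kg.
Tool frame: the origin (TCP) lies midway between the tips of the shut fingers; the grasp point (between the pads) lies 19 mm behind it; z points along the fingers, y is the direction in which the jaws open and shut (so a half turn about z gives the same grasp; the last joint's range is limited). The gripper opens to 85 mm and grips with 20 to 120 N. Pads are 22 mm wide; open, the fingers measure 114 mm over their backs; the gripper's body (76 mm by 85 mm) begins 54 mm behind the grasp point. The pads swing forward as they close: fully open they stand 13 mm farther back than shut.
Start: joints at [63.323, 32.985, 1.427, 82.34, -0.859, 64.687, -3.237], TCP at [0.252, -0.626, 0.231] pointing down, gripper open.
Joint ranges: [-157.87, 157.87], [-19.46, 123.44], [-87.15, 90], [11.01, 140.99], [-62.26, 242.26], [9.8, 113.94], [-161.44, 161.44]. Speed limits (degrees/s): [127.2, 127.2, 172.46, 172.46, 180, 180, 180].

### API

Orientations are given as a 3x3 rotation matrix whose columns are the frame's x, y, z axes.
In Python, from station import arm gives the robot as it stands.
- The arm moves only by the tool servo_tool, never from a script. Its argument "motion" is a list of rows, each an object with "xyz": the shift along the tool's x, y, z in units of 300 mm (1.0 is 300 mm), a list of three; "rotation": the turn, a rotation vector about the tool's x, y, z in units of pi rad (1.0 is pi rad), a list of three; "hand": the closure in counts, from 0 (fully open) to 255 (shut). A call has 1 to 8 rows; each row is the pose to reach, as a shift and turn from the pose commanded when the call began, along the tool's axes at that moment, turning the shorter way round; what a row does not reach only later rows make up. A row lasts 1/10 s, in which the tool goes at most 50 mm and 8.59 degrees, less where a joint would pass 70% of its speed; a pose out of reach is approached as far as the arm can. A call with a number of a shift or a turn outside -1 to 1 is refused whole. A call with a gripper value outside its range is refused whole. The fingers move at their own pace and stop on an object; "grip_force" is the grip in N (left out, the last holds). Time passes only in rows, so rows that repeat a pose let the fingers close. It gives the time, the measured TCP pose, the force and the opening at its end, in the units of the state.
- arm.state(): the state, without advancing time (a new reading comes with each control period).
- arm.camera(name): name is "scene" or "top"; returns the picture (480x640x3 uint8, red, green, blue); there is no depth.
- arm.camera_model(name): a dict with "fx", "fy", "cx", "cy" (pixels), "position" and "rotation" of the camera in the world. Camera axes: x right, y down, z forward; pixel columns grow to the right and rows downward; lengths in m; the calibration is good to about 2 mm. A picture is of the moment at which its call begins. camera_model takes no time and is no camera call.
- arm.close_job(): hands the job in, once; it reports no verdict.
The state is a dict: "time": time; "q": joint angles; "qvel": joint speeds; "joint_efforts": joint torques, N m; "eef_pos": TCP position; "orientation": TCP orientation; "contact_force": force on the tool from outside, world axes, zero at the start; "moment": the same for the moment, N m; "grip_width": opening from 0.0 (shut) to 1.0 (fully open).
Only numpy, scipy, OpenCV 4.12 (cv2) and the standard library are available. Lean on these libraries where they do the work, as an engineer would, in place of code of your own. Each camera call takes 0.05 s, during which the arm holds its last target. There are 200 camera calls.

## Working session

There is one attempt and no reset: what is moved stays moved. The work goes in short steps, Python scripts to look and compute and a tool call to move; the robot and the scene stay as the last step left them, time stands still between calls to the robot, and variables do not carry over. Pictures are saved under pics/ and viewed, about 8 in all and at most 12, crops included, and the job is handed in when it is done.

Besides the shell and the picture viewer there is one more tool, called as a command line: name --argument value ..., lists and objects as JSON in quotes. servo_tool: Moves the arm, as the interface text tells. Shifts and turns lie within -1 to 1; 1 stands for 300 mm of shift or pi rad of turn. Its arguments: {"type":"object","properties":{"motion":{"type":"array"},"grip_force":{"type":"number"}},"required":["motion"]}

```bash
mkdir -p pics; ls; python3 - <<'E'
from station import arm
import cv2,numpy as np
for n in("scene","top"):
    im=arm.camera(n); cv2.imwrite(f"pics/{n}0.png",im[:,:,::-1])
    m=arm.camera_model(n); print(n,{k:np.round(v,4).tolist() for k,v in m.items()})
s=arm.state();print(s)
E
```

```text
pics
scene {'fx': 620.1162, 'fy': 620.1162, 'cx': 318.5724, 'cy': 238.9883, 'position': [1.2896, -0.0873, 1.1837], 'rotation': [[0.087, 0.8065, -0.5848], [0.9961, -0.0801, 0.0377], [-0.0164, -0.5857, -0.8103]]}
top {'fx': 509.7261, 'fy': 509.7261, 'cx': 325.5501, 'cy': 239.05, 'position': [0.3852, -0.0555, 1.4472], 'rotation': [[-0.0265, -0.9965, 0.0796], [-0.9996, 0.0273, 0.0081], [-0.0102, -0.0794, -0.9968]]}
{'time': 0.1, 'q': array([63.32199804, 33.02817868,  1.42405374, 82.37907526, -0.86022736,
       64.68418485, -3.23670762]), 'qvel': array([ 0.01884666,  0.02324582,  0.00032045, -0.13979122,  0.02702082,
        0.02481647,  0.01042707]), 'joint_efforts': array([ 5.06939425e-03, -7.67306399e+01,  2.25752927e+00, -2.86605763e+01,
        1.58783543e-02,  8.54162208e-03, -4.10600501e-05]), 'eef_pos': array([ 0.25138278, -0.62604583,  0.23054076]), 'orientation': array([[ 9.27977222e-01,  3.72636465e-01, -5.83737497e-04],
       [ 3.72636917e-01, -9.27976334e-01,  1.28491365e-03],
       [-6.28889008e-05, -1.40989274e-03, -9.99999004e-01]]), 'contact_force': array([ 0.30398148, -0.29335285,  0.87150944]), 'moment': array([ 0.0154083 , -0.00802549,  0.0192386 ]), 'grip_width': 1.0056252468245799}
```

View pics/scene0.png

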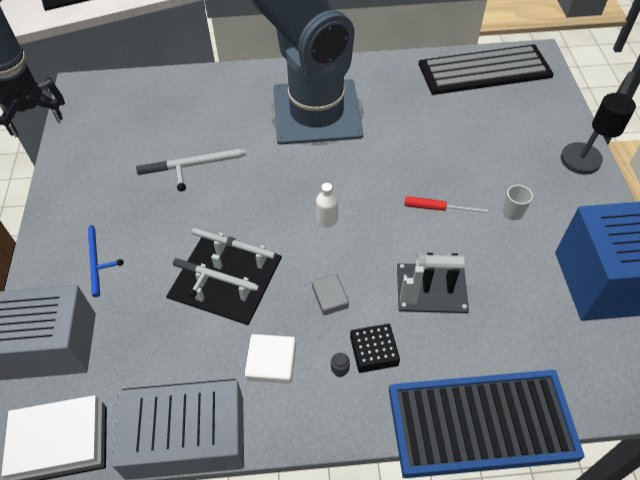

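View pics/top0.png

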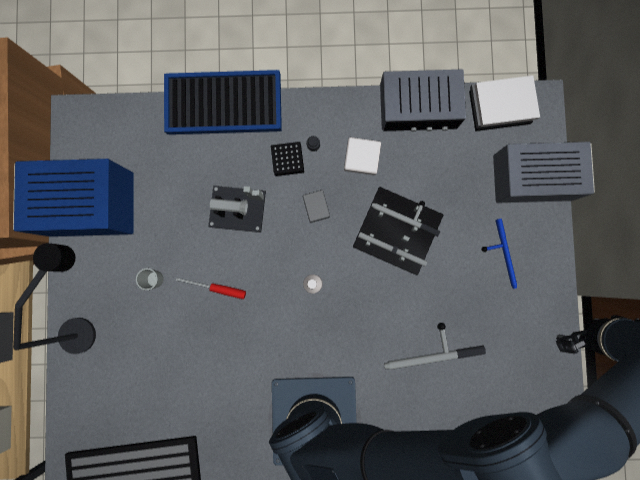

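Lever-bearing candidates in the top view are the grey bar in the rack with dark handle (405,218), a larger grey one lying on the table (435,357) and a blue one (507,253). By the description I want the rack one. The plain bar is at (393,250). I'll check this in a close crop.

```bash
python3 - <<'E'
import cv2,numpy as np
s=cv2.imread("pics/scene0.png");t=cv2.imread("pics/top0.png")
def c(im,x,y,w=100,h=75):return cv2.resize(im[y:y+h,x:x+w],(400,300),interpolation=cv2.INTER_CUBIC)
cv2.imwrite("pics/c1.png",np.vstack([np.hstack([c(s,165,225),c(t,350,185)]),np.hstack([c(s,385,240),c(t,190,170)])]))
E
```

```text
(no output)
```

View pics/c1.png

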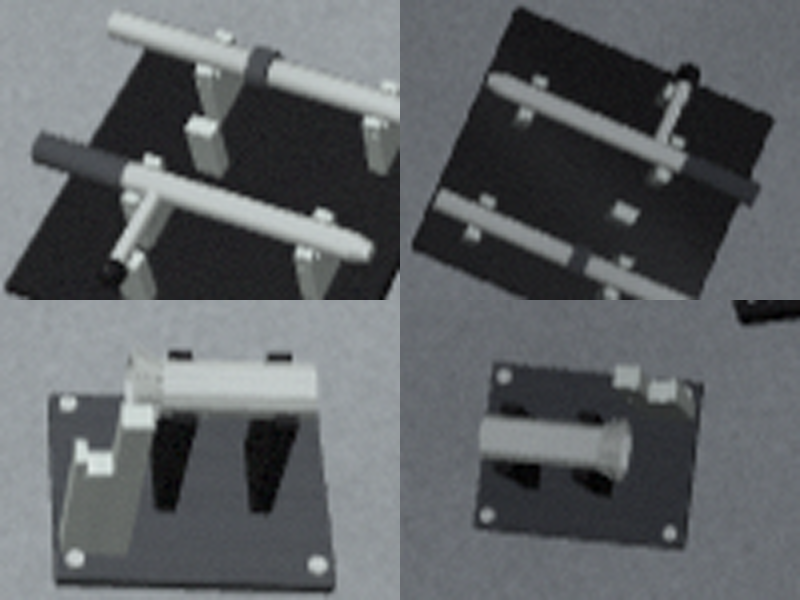

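The rack bar has a dark handle and a lever, with the ball at crop (688,73) and the nose at (490,83). The guide's mouth faces -y, with the catch on the +x side. Next I fit the poses from both views.

```bash
cat > h.py <<'E'
from station import arm
import numpy as np,cv2
from scipy.optimize import least_squares
from scipy.spatial.transform import Rotation as R
M={n:arm.camera_model(n) for n in("scene","top")}
def proj(n,P):
    m=M[n];c=(np.atleast_2d(P)-m["position"])@np.asarray(m["rotation"])
    return np.c_[m["fx"]*c[:,0]/c[:,2]+m["cx"],m["fy"]*c[:,1]/c[:,2]+m["cy"]]
def pose(p,z): # planar pose -> R,t
    return R.from_euler("z",p[2]).as_matrix(),np.array([p[0],p[1],z])
def fit(pts,z,p0):
    def f(p):
        Rm,t=pose(p,z);return np.concatenate([(proj(n,Rm@np.array(l)+t)[0]-uv) for n,l,uv in pts])
    r=least_squares(f,p0,loss="soft_l1");return r.x,r.fun.reshape(-1,2).round(1)
def delta(pos,Rt): # units for servo_tool from the present pose
    s=arm.state();R0=s["orientation"]
    return (R0.T@(np.array(pos)-s["eef_pos"])/.3).round(4),(R.from_matrix(R0.T@Rt).as_rotvec()/np.pi).round(4)
E
python3 - <<'E'
from h import *
bar=[("top",[.1,0,0],(372.5,205.75)),("top",[-.1,0,0],(439.2,233.2)),("top",[-.025,-.058,0],(422,203.2)),("top",[-.0445,0,0],(421.2,225.2)),
("scene",[.1,0,0],(257.7,287.3)),("scene",[-.1,0,0],(174,261.5)),("scene",[-.025,-.058,0],(193,293)),("scene",[-.0445,0,0],(196.5,269))]
for k in("top","scene",None):
    print(k,*fit([b for b in bar if k in(None,b[0])],.055,[.55,-.3,1.2]))
g=[("top",[.095,0,0],(210.3,204.5)),("top",[0,0,0],(247.6,206.7)),("scene",[.095,0,0],(464.2,261.5)),("scene",[0,0,0],(417.3,260)),
("scene",[-.008,-.043,.038],(419.8,267)) if 0 else ("scene",[-.004,-.043,.038],(419.5,267.5)),("top",[-.004,-.043,.038],(247,188.5))]
for k in("top","scene",None):
    print(k,*fit([b for b in g if k in(None,b[0])],.1,[.55,.2,1.57]))
E
```

```text
top [ 0.54485656 -0.26593725  1.15226612] [[-0.5 -0.2]
 [ 0.6 -0.1]
 [ 0.1  0.1]
 [-0.3  0.2]]
scene [ 0.5471416  -0.26574246  1.1398368 ] [[ 0.   0. ]
 [-0.   0.3]
 [-0.2 -0.1]
 [ 0.2 -0.3]]
None [ 0.54618542 -0.26584503  1.14325478] [[-0.4 -1. ]
 [ 0.5 -0.3]
 [ 0.2 -0.2]
 [-0.4 -0.1]
 [ 0.  -0.5]
 [-0.1  0.1]
 [-0.2 -0.4]
 [ 0.1 -0.6]]
top [0.58505478 0.16367268 1.48050301] [[ 0.9  0.1]
 [-1.   0.1]
 [ 0.  -0.1]]
scene [0.58297123 0.1660507  1.44033412] [[-0.5 -0.1]
 [ 0.8  0.2]
 [-0.2 -0.1]]
None [0.58392951 0.16515346 1.45733595] [[ 0.5 -0.3]
 [-1.5  0.5]
 [-0.9 -0.3]
 [ 0.4  0.6]
 [-0.2  0.4]
 [-0.2  0.4]]
```

```bash
cat >> h.py <<'E'
def back(n,uv,z):
    m=M[n];d=np.asarray(m["rotation"])@[(uv[0]-m["cx"])/m["fx"],(uv[1]-m["cy"])/m["fy"],1];p=np.asarray(m["position"])
    return p+d*(z-p[2])/d[2]
E
python3 - <<'E'
from h import *
T=lambda u,v:(190+(u-400)/4,170+(v-300)/4)
S=lambda u,v:(385+u/4,240+(v-300)/4)
P=[back("top",T(*q),.012) for q in((503,376),(487,515),(669,533))]
Q=[back("scene",S(*q),.012) for q in((68,404),(74,557),(318,564))]
for A in(P,Q):
    print(np.round(A,4).tolist(),[np.degrees(np.arctan2(*(a-b)[[1,0]])).round(1) for a,b in((A[0],A[1]),(A[1],A[2]))])
    print([np.linalg.norm(a-b).round(4) for a,b in((A[0],A[1]),(A[1],A[2]))])
b=np.array([.5462,-.2658,.055]);y=1.1433
Rb=R.from_euler("z",y).as_matrix()
g=b+Rb@[-.072,0,0];Rt=np.c_[Rb[:,0],-Rb[:,1],[0,0,-1]]
print(g); print(delta(g+[0,0,.09],Rt)); Rt[:,:2]*=-1; print(delta(g+[0,0,.09],Rt))
E
```

```text
[[0.6516, 0.2655, 0.012], [0.5522, 0.2778, 0.012], [0.5358, 0.1487, 0.012]] [np.float64(-7.1), np.float64(82.8)]
[np.float64(0.1002), np.float64(0.1301)]
[[0.5375, 0.1478, 0.012], [0.6356, 0.1347, 0.012], [0.6525, 0.2644, 0.012]] [np.float64(172.4), np.float64(-97.4)]
[np.float64(0.0989), np.float64(0.1308)]
[ 0.51634925 -0.33132048  0.055     ]
(array([ 1.1857, -0.5821,  0.2859]), array([-4.000e-04, -2.000e-04, -2.424e-01]))
(array([ 1.1857, -0.5821,  0.2859]), array([-2.000e-04,  5.000e-04,  7.576e-01]))
```

servo_tool --motion '[{"xyz": [0.95, -0.466, 0.15], "rotation": [0, 0, -0.2424], "hand": 0}, {"xyz": [0.95, -0.466, 0.15], "rotation": [0, 0, -0.2424], "hand": 0}, {"xyz": [0.95, -0.466, 0.15], "rotation": [0, 0, -0.2424], "hand": 0}, {"xyz": [0.95, -0.466, 0.15], "rotation": [0, 0, -0.2424], "hand": 0}, {"xyz": [0.95, -0.466, 0.15], "rotation": [0, 0, -0.2424], "hand": 0}, {"xyz": [0.95, -0.466, 0.15], "rotation": [0, 0, -0.2424], "hand": 0}, {"xyz": [0.95, -0.466, 0.15], "rotation": [0, 0, -0.2424], "hand": 0}, {"xyz": [0.95, -0.466, 0.15], "rotation": [0, 0, -0.2424], "hand": 0}]'

```text
time: 0.9
eef_pos: [0.4667, -0.3862, 0.1855]
orientation: [[0.409, 0.913, 0.0], [0.913, -0.409, 0.003], [0.003, -0.001, -1.0]]
contact_force: [0.6, 0.3, 0.5]
grip_width: 1.002
```

```bash
cat >> h.py <<'E'
BAR=np.array([.5462,-.2658,.055]);RB=R.from_euler("z",1.1433).as_matrix();G=BAR+RB@[-.072,0,0];RT=np.c_[RB[:,0],-RB[:,1],[0,0,-1]]
E
python3 - <<'E'
from h import *
print(arm.state()["time"],arm.state()["eef_pos"],delta(G+[0,0,.06],RT))
E
```

```text
0.9 [ 0.46673868 -0.38623465  0.18553086] (array([0.234 , 0.0763, 0.2356]), array([-0.0003, -0.0008,  0.0021]))
```

servo_tool --motion '[{"xyz": [0.234, 0.0763, 0.2], "rotation": [0, 0, 0], "hand": 0}, {"xyz": [0.234, 0.0763, 0.2], "rotation": [0, 0, 0], "hand": 0}, {"xyz": [0.234, 0.0763, 0.2356], "rotation": [0, 0, 0], "hand": 0}, {"xyz": [0.234, 0.0763, 0.2356], "rotation": [0, 0, 0], "hand": 0}, {"xyz": [0.234, 0.0763, 0.2356], "rotation": [0, 0, 0], "hand": 0}]'

```text
time: 1.4
eef_pos: [0.5127, -0.3379, 0.1159]
orientation: [[0.416, 0.909, -0.001], [0.909, -0.416, -0.001], [-0.001, -0.0, -1.0]]
contact_force: [-0.8, -1.1, 0.0]
grip_width: 0.999
```

```bash
python3 - <<'E'
from h import *
for n in("scene","top"): cv2.imwrite(f"pics/{n}1.png",arm.camera(n)[:,:,::-1])
s=arm.state();print(s["time"],s["eef_pos"],delta(G+[0,0,-.019],RT))
s=cv2.imread("pics/scene1.png");t=cv2.imread("pics/top1.png")
def c(im,x,y,w=100,h=125):return cv2.resize(im[y:y+h,x:x+w],(400,500),interpolation=cv2.INTER_CUBIC)
cv2.imwrite("pics/c2.png",np.hstack([c(s,145,200),c(t,370,165)]))
E
```

```text
1.5 [ 0.51321082 -0.33800316  0.11662951] (array([ 2.490e-02, -1.000e-04,  2.687e-01]), array([ 0.0004,  0.0003, -0.0008]))
```

View pics/c2.png

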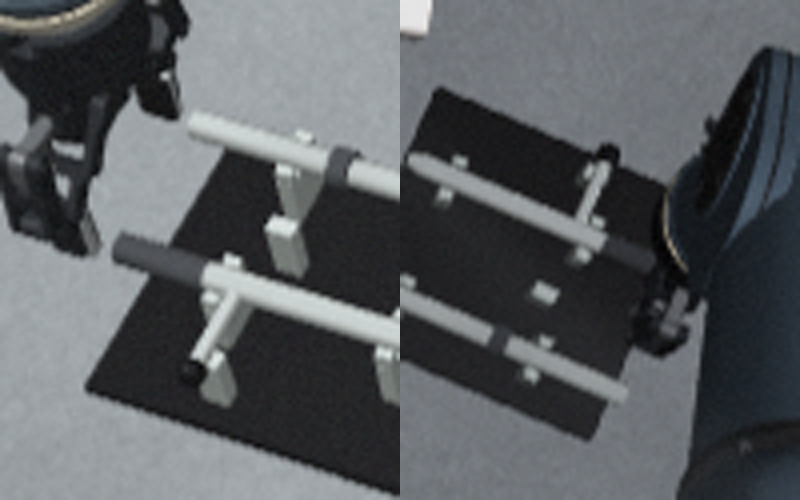

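The jaws straddle the handle, with the fingers at crop (80,240) and (175,105), clear of the plain bar. I descend and close.

servo_tool --motion '[{"xyz": [0.025, 0, 0.13], "rotation": [0, 0, 0], "hand": 0}, {"xyz": [0.025, 0, 0.22], "rotation": [0, 0, 0], "hand": 0}, {"xyz": [0.025, 0, 0.265], "rotation": [0, 0, 0], "hand": 0}, {"xyz": [0.025, 0, 0.265], "rotation": [0, 0, 0], "hand": 0}, {"xyz": [0.025, 0, 0.265], "rotation": [0, 0, 0], "hand": 0}, {"xyz": [0.025, 0, 0.265], "rotation": [0, 0, 0], "hand": 120}, {"xyz": [0.025, 0, 0.265], "rotation": [0, 0, 0], "hand": 160}, {"xyz": [0.025, 0, 0.265], "rotation": [0, 0, 0], "hand": 255}]' --grip_force 110

```text
time: 2.3
eef_pos: [0.5174, -0.3295, 0.037]
orientation: [[0.415, 0.91, 0.001], [0.91, -0.415, -0.001], [-0.0, 0.001, -1.0]]
contact_force: [1.2, 0.3, 0.7]
grip_width: 0.514
```

servo_tool --motion '[{"xyz": [0, 0, 0], "rotation": [0, 0, 0], "hand": 255}, {"xyz": [0, 0, 0], "rotation": [0, 0, 0], "hand": 255}, {"xyz": [0, 0, 0], "rotation": [0, 0, 0], "hand": 255}, {"xyz": [0, 0, 0], "rotation": [0, 0, 0], "hand": 255}]'

```text
time: 2.7
eef_pos: [0.5169, -0.3293, 0.0363]
orientation: [[0.415, 0.91, 0.0], [0.91, -0.415, -0.0], [-0.0, 0.0, -1.0]]
contact_force: [-1.9, 0.1, 4.6]
grip_width: 0.173
```

servo_tool --motion '[{"xyz": [0, 0, 0], "rotation": [0, 0, 0], "hand": 255}, {"xyz": [0, 0, 0], "rotation": [0, 0, 0], "hand": 255}]'

```text
time: 2.9
eef_pos: [0.5169, -0.3294, 0.0362]
orientation: [[0.415, 0.91, 0.0], [0.91, -0.415, -0.0], [-0.0, 0.0, -1.0]]
contact_force: [-1.7, -0.4, 5.0]
grip_width: 0.179
```

Stopped on the object. I lift straight up.

servo_tool --motion '[{"xyz": [0, 0, -0.08], "rotation": [0, 0, 0], "hand": 255}, {"xyz": [0, 0, -0.16], "rotation": [0, 0, 0], "hand": 255}, {"xyz": [0, 0, -0.26], "rotation": [0, 0, 0], "hand": 255}, {"xyz": [0, 0, -0.36], "rotation": [0, 0, 0], "hand": 255}, {"xyz": [0, 0, -0.4], "rotation": [0, 0, 0], "hand": 255}, {"xyz": [0, 0, -0.4], "rotation": [0, 0, 0], "hand": 255}, {"xyz": [0, 0, -0.4], "rotation": [0, 0, 0], "hand": 255}]'

```text
time: 3.6
eef_pos: [0.5163, -0.329, 0.1547]
orientation: [[0.414, 0.91, -0.002], [0.91, -0.414, 0.001], [0.0, -0.002, -1.0]]
contact_force: [0.7, -0.2, -2.8]
grip_width: 0.177
```

```bash
python3 - <<'E'
from h import *
I={}
for n in("scene","top"): I[n]=arm.camera(n)[:,:,::-1];cv2.imwrite(f"pics/{n}2.png",I[n])
s=arm.state();print(s["time"],s["eef_pos"],s["grip_width"],s["contact_force"],s["moment"])
Rt=s["orientation"];g=s["eef_pos"]-.019*Rt[:,2]
for n in I:
    ends=proj(n,[g+Rt@[a,b,0] for a,b in((-.028,0),(.172,0),(.047,.058))]);print(n,ends.round(1).tolist())
    for e in ends: cv2.circle(I[n:=n] if 0 else I[n],tuple(int(v) for v in e.round()),1,(0,0,255),-1) if 0 else None
def c(n,w=110,h=130):
    x,y=(proj(n,[g+Rt@[.08,0,0]])[0]-[w/2,h/2]).astype(int);print(n,x,y);return cv2.resize(I[n][y:y+h,x:x+w],(400,472),interpolation=cv2.INTER_CUBIC)
cv2.imwrite("pics/c3.png",np.hstack([c("scene"),c("top")]))
E
```

```text
3.7 [ 0.51605607 -0.32878507  0.15424208] 0.17599577959160745 [ 0.01941485  0.08471166 -1.8179186 ] [-0.0415241   0.02062459 -0.00528959]
scene [[163.2, 229.2], [253.3, 255.3], [183.3, 261.5]]
top [[448.7, 228.7], [374.9, 198.0], [429.6, 196.1]]
scene 156 178
top 353 147
```

View pics/c3.png

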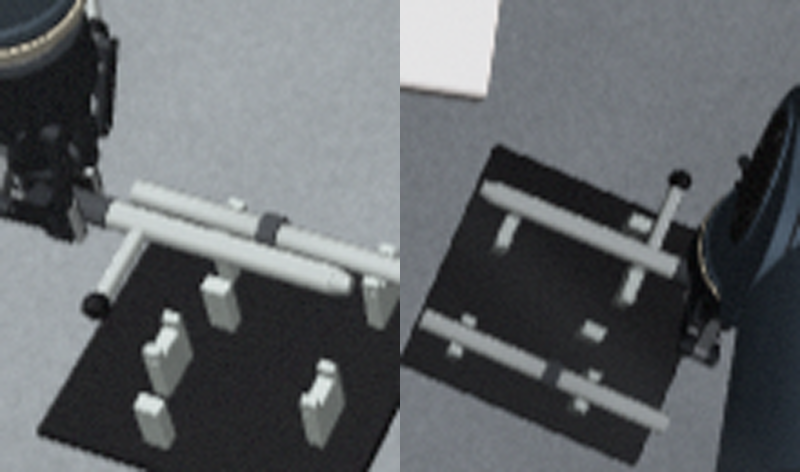

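The bar hangs level in the grip: the nose at scene (252,255) is within about 1 px of the prediction, and the ball agrees. Next is the pose before the mouth, with the lever rolled up 35°.

```bash
cat >> h.py <<'E'
MO=np.array([.5838,.1652,.1]);RG=R.from_euler("z",1.443).as_matrix()
def goal(x,roll,dy=0,dz=0,M=None): # grip point x in guide frame, roll lever-up deg
    Rb=RG@R.from_euler("x",-roll,degrees=True).as_matrix()
    Rt=np.c_[Rb[:,0],-Rb[:,1],-Rb[:,2]]
    return (MO if M is None else M)+RG@[x,dy,dz]+.019*Rt[:,2],Rt
E
python3 - <<'E'
from h import *
p,Rt=goal(-.235,35,0,.05);print(p,delta(p,Rt))
print(back("top",(313,284),.12),back("top",(316,206),.028))
E
```

```text
[ 0.56465862 -0.06927254  0.13443611] (array([ 0.8544, -0.2109,  0.0669]), array([-0.1939,  0.0289, -0.0925]))
[ 0.37518451 -0.00911209  0.12      ] [ 0.5923965  -0.01968445  0.028     ]
```

servo_tool --motion '[{"xyz": [0.12, -0.03, 0.01], "rotation": [-0.03, 0.0045, -0.014], "hand": 255}, {"xyz": [0.26, -0.065, 0.02], "rotation": [-0.06, 0.009, -0.0285], "hand": 255}, {"xyz": [0.4, -0.1, 0.03], "rotation": [-0.09, 0.0135, -0.043], "hand": 255}, {"xyz": [0.54, -0.135, 0.04], "rotation": [-0.12, 0.018, -0.057], "hand": 255}, {"xyz": [0.68, -0.17, 0.05], "rotation": [-0.155, 0.023, -0.074], "hand": 255}, {"xyz": [0.79, -0.195, 0.06], "rotation": [-0.1939, 0.0289, -0.0925], "hand": 255}, {"xyz": [0.8544, -0.2109, 0.0669], "rotation": [-0.1939, 0.0289, -0.0925], "hand": 255}, {"xyz": [0.8544, -0.2109, 0.0669], "rotation": [-0.1939, 0.0289, -0.0925], "hand": 255}]'

```text
time: 4.5
eef_pos: [0.5308, -0.154, 0.1287]
orientation: [[0.225, 0.901, 0.37], [0.973, -0.19, -0.128], [-0.045, 0.389, -0.92]]
contact_force: [0.3, -0.0, -1.6]
grip_width: 0.173
```

```bash
python3 - <<'E'
from h import *
s=arm.state();print(s["time"],s["eef_pos"],s["q"].round(1),s["contact_force"].round(1))
print(delta(*goal(-.215,35,0,0)))
E
```

```text
4.5 [ 0.5308188  -0.15404064  0.12866179] [ 21.8  23.3 -17.7 129.2  64.6  12.9 -67.3] [ 0.3 -0.  -1.6]
(array([ 0.3733, -0.0143,  0.1359]), array([-0.0679,  0.0278, -0.0208]))
```

```bash
python3 - <<'E'
from h import *
print(delta(*goal(-.215,28,0,0.03)))
E
```

```text
(array([0.3683, 0.0169, 0.0451]), array([-0.029 ,  0.0265, -0.0224]))
```

servo_tool --motion '[{"xyz": [0.12, 0.005, 0.015], "rotation": [-0.01, 0.009, -0.008], "hand": 255}, {"xyz": [0.2, 0.01, 0.03], "rotation": [-0.02, 0.018, -0.015], "hand": 255}, {"xyz": [0.29, 0.0169, 0.0451], "rotation": [-0.029, 0.0265, -0.0224], "hand": 255}, {"xyz": [0.29, 0.0169, 0.0451], "rotation": [-0.029, 0.0265, -0.0224], "hand": 255}, {"xyz": [0.29, 0.0169, 0.0451], "rotation": [-0.029, 0.0265, -0.0224], "hand": 255}, {"xyz": [0.29, 0.0169, 0.0451], "rotation": [-0.029, 0.0265, -0.0224], "hand": 255}]'

```text
time: 5.1
eef_pos: [0.5598, -0.0727, 0.1142]
orientation: [[0.128, 0.876, 0.464], [0.992, -0.113, -0.06], [0.0, 0.468, -0.884]]
contact_force: [-0.1, 0.1, -2.6]
grip_width: 0.174
```

```bash
cat >> h.py <<'E'
def rep(x,roll,dy=0,dz=0,M=None):
    s=arm.state();Rt=s["orientation"];g=s["eef_pos"]-.019*Rt[:,2];e=RG.T@(g-(MO if M is None else M))
    bx=RG.T@Rt[:,0];print("t",round(s["time"],2),"grip in guide mm",(e*1e3).round(1),"axis yaw,pitch deg",np.degrees(bx[1:]).round(2),"roll",np.degrees(np.arctan2((RG.T@Rt)[2,1],-(RG.T@Rt)[1,1])).round(1))
    print("q",s["q"].round(1),"F",(RG.T@s["contact_force"]).round(1),"M",s["moment"].round(2),"w",round(s["grip_width"],3))
    print("delta",*[v.tolist() for v in delta(*goal(x,roll,dy,dz,M))])
E
python3 -c "
from h import *
rep(-.215,28,0,0.0)"
```

```text
t 5.1 grip in guide mm [-239.     2.4   31. ] axis yaw,pitch deg [-0.04  0.02] roll 27.9
q [  19.1   26.4  -25.4  132.8  109.3   15.9 -114.8] F [ 0.1  0.1 -2.6] M [-0.03  0.7  -0.02] w 0.174
delta [0.08, -0.0413, 0.0951] [-0.0005, -0.0, -0.0002]
```

servo_tool --motion '[{"xyz": [0.02, -0.01, 0.024], "rotation": [0, 0, 0], "hand": 255}, {"xyz": [0.04, -0.021, 0.048], "rotation": [0, 0, 0], "hand": 255}, {"xyz": [0.06, -0.031, 0.072], "rotation": [0, 0, 0], "hand": 255}, {"xyz": [0.08, -0.0413, 0.0951], "rotation": [0, 0, 0], "hand": 255}, {"xyz": [0.08, -0.0413, 0.0951], "rotation": [0, 0, 0], "hand": 255}, {"xyz": [0.08, -0.0413, 0.0951], "rotation": [0, 0, 0], "hand": 255}]'

```text
time: 5.7
eef_pos: [0.566, -0.0502, 0.0842]
orientation: [[0.129, 0.875, 0.466], [0.992, -0.114, -0.061], [-0.001, 0.47, -0.883]]
contact_force: [-0.5, -0.1, -2.2]
grip_width: 0.177
```

```bash
python3 - <<'E'
from h import *
rep(-.172,28)
I={}
s=arm.state();Rt=s["orientation"];g=s["eef_pos"]-.019*Rt[:,2]
for n in("scene","top"):
    I[n]=arm.camera(n)[:,:,::-1];cv2.imwrite(f"pics/{n}3.png",I[n])
    print(n,"bar end,nose,ball",proj(n,[g+Rt@np.array(a) for a in((-.028,0,0),(.172,0,0),(.047,.058,0))]).round(1).tolist(),"mouth,exit",proj(n,[MO,MO+RG@[.095,0,0]]).round(1).tolist())
def c(n,x,y,w=100,h=125):return cv2.resize(I[n][y:y+h,x:x+w],(400,500),interpolation=cv2.INTER_CUBIC)
cv2.imwrite("pics/c4.png",np.hstack([c("scene",370,200),c("top",205,150)]))
E
```

```text
t 5.7 grip in guide mm [-215.9   -0.8    1. ] axis yaw,pitch deg [-0.12 -0.05] roll 28.0
q [  19.3   31.3  -31.3  133.8  114.9   23.4 -123. ] F [-0.1  0.5 -2.2] M [0.04 0.68 0.01] w 0.177
delta [0.1464, -0.0042, 0.0014] [0.0001, 0.0005, -0.0005]
scene bar end,nose,ball [[301.6, 257.8], [396.8, 260.3], [336.7, 272.2]] mouth,exit [[417.8, 260.6], [463.4, 261.7]]
top bar end,nose,ball [[337.0, 216.0], [262.4, 208.4], [310.6, 192.4]] mouth,exit [[246.1, 207.2], [210.8, 203.7]]
```

View pics/c4.png

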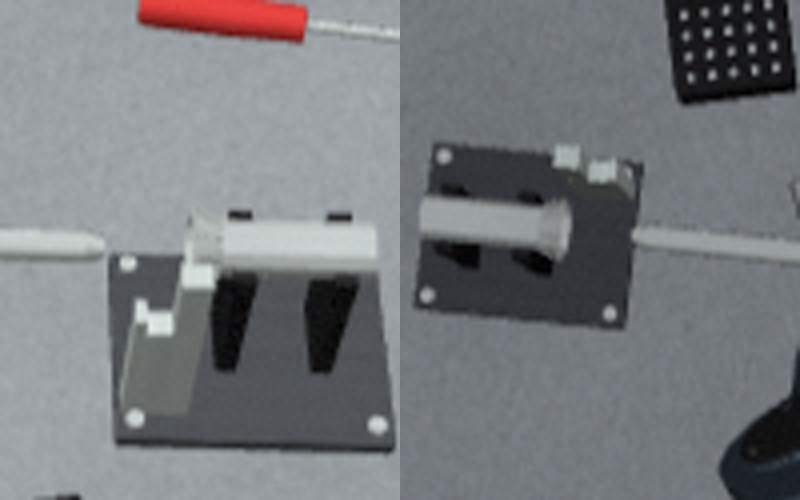

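The nose is at scene crop (103,245) and top crop (637,237), both roughly in line with the tube but 1 px or so off. I measure the two axes sub-pixel.

```bash
cat >> h.py <<'E'
def axis(im,c0,c1,r0,r1,thr=None):
    g=cv2.cvtColor(im,cv2.COLOR_BGR2GRAY).astype(float);out=[]
    for c in range(c0,c1):
        p=g[r0:r1,c]; k=np.argmax(np.diff(p)); 
        d=np.diff(cv2.GaussianBlur(p[:,None],(1,3),.7)[:,0]);
        def sub(i):
            if 0<i<len(d)-1:
                a,b,e=abs(d[i-1]),abs(d[i]),abs(d[i+1]);q=a-2*b+e
                return i+(.5*(a-e)/q if q else 0)
            return i
        out.append((c,r0+.5+sub(int(np.argmax(d))),r0+.5+sub(int(np.argmin(d)))))
    return np.array(out)
E
python3 - <<'E'
from h import *
for n,bw,tw in(("scene",(370,392,250,272),(426,462,248,276)),("top",(268,300,200,224),(212,237,192,218))):
    im=cv2.imread(f"pics/{n}3.png")
    for k,w in(("bar",bw),("tube",tw)):
        a=axis(im,*w);m=a[:,1:].mean(1);wd=a[:,2]-a[:,1];ok=abs(wd-np.median(wd))<1
        l=np.polyfit(a[ok,0],m[ok],1);mo=proj(n,[MO])[0]
        print(n,k,"width",np.median(wd).round(2),"n",ok.sum(),"slope",l[0].round(4),"row at mouth col",np.polyval(l,mo[0]).round(2),"pred mouth",mo.round(2),"rms",(m[ok]-np.polyval(l,a[ok,0])).std().round(2))
    J=[(proj(n,[MO+RG@d])[0]-proj(n,[MO])[0])/1 for d in([0,.001,0],[0,0,.001])];print("px per mm y,z",np.round(J,3).tolist())
    s0=[proj(n,[MO+RG@d])[0] for d in([-.1,0,0],[0,0,0],[.09,0,0])];print("pred slopes",[(b[1]-a[1])/(b[0]-a[0]) for a,b in zip(s0,s0[1:])])
E
```

```text
scene bar width -2.65 n 14 slope 0.0207 row at mouth col 264.75 pred mouth [417.75 260.58] rms 0.06
scene tube width 11.89 n 22 slope 0.0286 row at mouth col 260.34 pred mouth [417.75 260.58] rms 0.15
px per mm y,z [[-0.025, -0.396], [0.054, -0.266]]
pred slopes [np.float64(0.02451447042472593), np.float64(0.02451447042472436)]
top bar width 4.26 n 32 slope 0.1051 row at mouth col 206.35 pred mouth [246.07 207.23] rms 0.09
top tube width 10.4 n 25 slope 0.0926 row at mouth col 206.92 pred mouth [246.07 207.23] rms 0.14
px per mm y,z [[-0.042, 0.37], [-0.062, -0.053]]
pred slopes [np.float64(0.09962608773549099), np.float64(0.09962608773549059)]
```

```bash
python3 - <<'E'
from h import *
for n,w in(("scene",(372,392,248,274)),("top",(268,296,198,226))):
    a,b=[cv2.cvtColor(cv2.imread(f"pics/{n}{k}.png"),cv2.COLOR_BGR2GRAY).astype(float) for k in(3,0)]
    d=(a-b)[w[2]:w[3],w[0]:w[1]];print(np.median(d,1).round().astype(int).tolist())
    print(a[w[2]:w[3],w[0]+5].astype(int).tolist())
E
```

```text
[6, 4, 4, 5, 5, 5, 5, 5, 5, 18, 40, 49, 45, 42, 26, -9, -37, -20, 4, 5, 5, 5, 4, 6, 5, 5]
[162, 156, 157, 160, 162, 158, 160, 163, 162, 187, 209, 203, 201, 195, 179, 145, 114, 134, 154, 151, 152, 157, 161, 161, 163, 163]
[12, 10, 10, 11, 12, 10, 12, 12, 10, 13, 30, 47, 48, 46, 35, 12, 8, 12, 12, 12, 11, 12, 11, 10, 11, 11, 10, 11]
[119, 117, 122, 122, 121, 113, 119, 124, 119, 136, 158, 159, 159, 146, 114, 107, 119, 122, 121, 121, 121, 120, 119, 115, 115, 116, 118, 119]
```

```bash
python3 - <<'E'
from h import *
s=arm.state();Rt=s["orientation"];g=s["eef_pos"]-.019*Rt[:,2]
for n,bw,tw in(("scene",(345,394,250,264),(428,460,246,262)),("top",(266,300,202,215),(212,236,194,206))):
    im=cv2.imread(f"pics/{n}3.png");gr=cv2.cvtColor(im,cv2.COLOR_BGR2GRAY).astype(int)
    print(n,"tube col",gr[tw[2]:tw[3]+16,(tw[0]+tw[1])//2].tolist())
    for k,w,P in(("bar",bw,[g+Rt@[.05,0,0],g+Rt@[.17,0,0]]),("tube",tw,[MO,MO+RG@[.095,0,0]])):
        a=axis(im,*w);l=np.polyfit(a[:,0],a[:,1],1)
        for _ in range(3):
            e=a[:,1]-np.polyval(l,a[:,0]);ok=abs(e)<max(.5,1.5*e.std());l=np.polyfit(a[ok,0],a[ok,1],1)
        q=proj(n,P);pl=np.polyfit(q[:,0],q[:,1],1);cols=(w[0],w[1])
        print(k,"n",ok.sum(),"slope",l[0].round(4),"pred",pl[0].round(4),"axis-edge px at cols",(np.polyval(pl,cols)-np.polyval(l,cols)).round(2))
E
```

```text
scene tube col [162, 161, 163, 163, 163, 163, 166, 162, 157, 178, 198, 203, 204, 202, 204, 206, 204, 192, 176, 164, 154, 127, 99, 87, 84, 83, 80, 81, 81, 83, 84, 85]
bar n 48 slope 0.0363 pred 0.0267 axis-edge px at cols [2.87 2.39]
tube n 32 slope 0.023 pred 0.0245 axis-edge px at cols [6.12 6.17]
top tube col [52, 51, 54, 53, 53, 75, 123, 152, 161, 162, 160, 164, 160, 160, 147, 124, 88, 21, 15, 11, 14, 21, 21, 40, 52, 52, 51, 54]
bar n 33 slope 0.1021 pred 0.1016 axis-edge px at cols [2.22 2.21]
tube n 24 slope 0.1027 pred 0.0996 axis-edge px at cols [5.34 5.27]
```

The tube fits its predicted axis. The bar's nose reads about 5 mm low (droop about 1°) and 1.5 mm to +y of the bore, so I correct pitch and offset.

```bash
cat >> h.py <<'E'
def goal(x,roll,dy=0,dz=0,M=None,pitch=0,yaw=0):
    Rb=RG@R.from_euler("ZYX",[yaw,-pitch,-roll],degrees=True).as_matrix()
    Rt=np.c_[Rb[:,0],-Rb[:,1],-Rb[:,2]]
    return MO+RG@[x,dy,dz]+.019*Rt[:,2],Rt
def rep(x,roll,**k):
    s=arm.state();Rt=s["orientation"];g=s["eef_pos"]-.019*Rt[:,2];e=RG.T@(g-MO)
    bx=RG.T@Rt[:,0];A=RG.T@Rt;print("t",round(s["time"],2),"grip mm",(e*1e3).round(1),"yaw,pitch",np.degrees(bx[1:]).round(2),"roll",np.degrees(np.arctan2(A[2,1],-A[1,1])).round(1))
    print("q",s["q"].round(1),"F",(RG.T@s["contact_force"]).round(1),"M",(RG.T@s["moment"]).round(2),"w",round(s["grip_width"],3))
    print("delta",*[v.tolist() for v in delta(*goal(x,roll,**k))])
E
python3 -c "
from h import *
rep(-.200,28,dy=-.0015,dz=.002,pitch=.9)
print(delta(*goal(-.165,28,dy=-.0015,dz=.002,pitch=.9)))
"
```

```text
t 5.8 grip mm [-215.9   -1.1    1.6] yaw,pitch [-0.12 -0.04] roll 28.1
q [  19.3   31.3  -31.3  133.8  114.9   23.4 -123.1] F [-0.6 -0.  -2.8] M [ 0.7   0.07 -0.02] w 0.177
delta [0.0538, 0.0016, -0.0008] [0.0005, 0.0049, 0.0019]
(array([ 0.1705,  0.0014, -0.001 ]), array([0.0005, 0.0049, 0.0019]))
```

servo_tool --motion '[{"xyz": [0.0, 0.0075, -0.0035], "rotation": [0, 0.0049, 0.0019], "hand": 255}, {"xyz": [0.03, 0.0075, -0.0035], "rotation": [0, 0.0049, 0.0019], "hand": 255}, {"xyz": [0.06, 0.0075, -0.0035], "rotation": [0, 0.0049, 0.0019], "hand": 255}, {"xyz": [0.09, 0.0075, -0.0035], "rotation": [0, 0.0049, 0.0019], "hand": 255}, {"xyz": [0.11, 0.0075, -0.0035], "rotation": [0, 0.0049, 0.0019], "hand": 255}, {"xyz": [0.13, 0.0075, -0.0035], "rotation": [0, 0.0049, 0.0019], "hand": 255}, {"xyz": [0.14, 0.0075, -0.0035], "rotation": [0, 0.0049, 0.0019], "hand": 255}, {"xyz": [0.14, 0.0075, -0.0035], "rotation": [0, 0.0049, 0.0019], "hand": 255}]'

```text
time: 6.6
eef_pos: [0.5734, -0.0073, 0.0866]
orientation: [[0.126, 0.874, 0.469], [0.992, -0.118, -0.045], [0.016, 0.471, -0.882]]
contact_force: [0.1, 0.1, -2.3]
grip_width: 0.178
```

```bash
python3 - <<'E'
from h import *
rep(-.155,28,dy=-.0025,dz=.003,pitch=.9)
I={n:arm.camera(n)[:,:,::-1] for n in("scene","top")}
for n in I: cv2.imwrite(f"pics/{n}4.png",I[n])
def c(n,x,y,w=80,h=60):return cv2.resize(I[n][y:y+h,x:x+w],(400,300),interpolation=cv2.INTER_CUBIC)
cv2.imwrite("pics/c5.png",np.hstack([c("scene",380,230),c("top",210,180)]))
E
```

```text
t 6.6 grip mm [-172.7   -2.7    3.3] yaw,pitch [0.1  0.94] roll 28.1
q [  14.5   31.4  -31.9  133.   110.9   24.7 -123.9] F [ 0.1 -0.1 -2.3] M [ 0.68  0.12 -0.05] w 0.178
delta [0.0588, -0.0016, 0.0016] [0.0006, -0.0005, 0.0004]
```

View pics/c5.png

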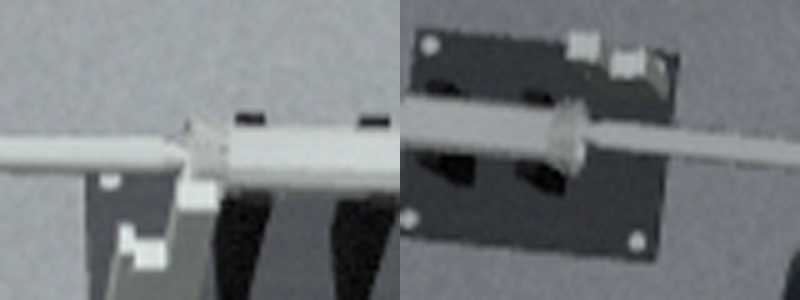

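```bash
python3 - <<'E'
from h import *
for n,bw,tw,hb,ht in(("scene",(366,408,250,262),(428,460,246,262),3.8,6.55),("top",(254,290,200,212),(212,236,194,206),2.97,5.15)):
    im=cv2.imread(f"pics/{n}4.png");L={}
    for k,w in(("bar",bw),("tube",tw)):
        a=axis(im,*w);l=np.polyfit(a[:,0],a[:,1],1)
        for _ in range(4):
            e=a[:,1]-np.polyval(l,a[:,0]);ok=abs(e)<max(.4,1.5*e.std());l=np.polyfit(a[ok,0],a[ok,1],1)
        L[k]=l;print(n,k,ok.sum(),l[0].round(4))
    m=proj(n,[MO])[0,0];q=proj(n,[MO+RG@[-.13,0,0]])[0,0];print("bar-tube axis px at mouth, 130mm before",[(np.polyval(L["bar"],c)+hb-np.polyval(L["tube"],c)-ht).round(2) for c in(m,q)])
E
```

```text
scene bar 42 0.0137
scene tube 29 0.0219
bar-tube axis px at mouth, 130mm before [np.float64(-0.01), np.float64(0.5)]
top bar 33 0.1246
top tube 24 0.0999
bar-tube axis px at mouth, 130mm before [np.float64(-1.14), np.float64(0.06)]
```

servo_tool --motion '[{"xyz": [0.01, -0.002, -0.001], "rotation": [0, 0, 0], "hand": 255}, {"xyz": [0.02, -0.002, -0.001], "rotation": [0, 0, 0], "hand": 255}, {"xyz": [0.03, -0.002, -0.001], "rotation": [0, 0, 0], "hand": 255}, {"xyz": [0.04, -0.002, -0.001], "rotation": [0, 0, 0], "hand": 255}, {"xyz": [0.05, -0.002, -0.001], "rotation": [0, 0, 0], "hand": 255}, {"xyz": [0.05, -0.002, -0.001], "rotation": [0, 0, 0], "hand": 255}]'

```text
time: 7.3
eef_pos: [0.5746, 0.0076, 0.0868]
orientation: [[0.126, 0.874, 0.469], [0.992, -0.119, -0.045], [0.016, 0.471, -0.882]]
contact_force: [0.6, 0.8, -2.1]
grip_width: 0.176
```

```bash
python3 -c "
from h import *
rep(-.145,28,dy=-.002,dz=.003,pitch=.9)"
```

```text
t 7.3 grip mm [-157.7   -2.     3.6] yaw,pitch [0.1  0.94] roll 28.1
q [  12.5   31.5  -32.   132.7  109.2   25.5 -124.1] F [ 0.9 -0.5 -2.1] M [0.71 0.17 0.03] w 0.176
delta [0.0423, -0.0013, 0.0024] [0.0006, -0.0005, 0.0004]
```

servo_tool --motion '[{"xyz": [0.005, 0, 0], "rotation": [0, 0, 0], "hand": 255}, {"xyz": [0.01, 0, 0], "rotation": [0, 0, 0], "hand": 255}, {"xyz": [0.015, 0, 0], "rotation": [0, 0, 0], "hand": 255}, {"xyz": [0.02, 0, 0], "rotation": [0, 0, 0], "hand": 255}, {"xyz": [0.025, 0, 0.0005], "rotation": [0, 0, 0], "hand": 255}, {"xyz": [0.03, 0, 0.0005], "rotation": [0, 0, 0], "hand": 255}]'

```text
time: 7.9
eef_pos: [0.5754, 0.0157, 0.0866]
orientation: [[0.127, 0.874, 0.469], [0.992, -0.119, -0.046], [0.016, 0.47, -0.882]]
contact_force: [-1.5, -2.1, -4.2]
grip_width: 0.176
```

```bash
python3 -c "
from h import *
rep(-.135,28,dy=-.002,dz=.003,pitch=.9)"
```

```text
t 7.9 grip mm [-149.6   -1.8    3.3] yaw,pitch [0.04 0.9 ] roll 28.1
q [  11.3   31.6  -32.   132.5  108.2   26.  -124.1] F [-2.2  1.2 -4.2] M [ 1.11  0.84 -0.04] w 0.176
delta [0.0486, -0.0004, 0.002] [0.0004, -0.0001, 0.0002]
```

servo_tool --motion '[{"xyz": [0.0, -0.004, 0.0024], "rotation": [0, 0, 0], "hand": 255}, {"xyz": [0.005, -0.004, 0.0024], "rotation": [0, 0, 0], "hand": 255}, {"xyz": [0.01, -0.004, 0.0025], "rotation": [0, 0, 0], "hand": 255}, {"xyz": [0.015, -0.004, 0.0027], "rotation": [0, 0, 0], "hand": 255}, {"xyz": [0.02, -0.004, 0.0028], "rotation": [0, 0, 0], "hand": 255}, {"xyz": [0.02, -0.004, 0.0028], "rotation": [0, 0, 0], "hand": 255}]'

```text
time: 8.5
eef_pos: [0.5759, 0.0225, 0.0856]
orientation: [[0.126, 0.874, 0.469], [0.992, -0.119, -0.045], [0.017, 0.471, -0.882]]
contact_force: [-1.4, 0.3, -3.5]
grip_width: 0.174
```

```bash
python3 -c "
from h import *
rep(-.135,28,dy=-.002,dz=.003,pitch=.9)"
```

```text
t 8.5 grip mm [-142.8   -1.4    2.4] yaw,pitch [0.09 0.95] roll 28.1
q [  10.6   31.8  -32.2  132.4  107.9   26.5 -124.5] F [ 0.2  1.5 -3.5] M [1.05 0.35 0.21] w 0.174
delta [0.026, 0.0026, -0.0005] [0.0005, -0.0005, 0.0003]
```

servo_tool --motion '[{"xyz": [0.006, -0.002, 0.0005], "rotation": [0, 0, 0], "hand": 255}, {"xyz": [0.012, -0.002, 0.0006], "rotation": [0, 0, 0], "hand": 255}, {"xyz": [0.018, -0.002, 0.0007], "rotation": [0, 0, 0], "hand": 255}, {"xyz": [0.024, -0.002, 0.0008], "rotation": [0, 0, 0], "hand": 255}, {"xyz": [0.03, -0.002, 0.0009], "rotation": [0, 0, 0], "hand": 255}, {"xyz": [0.036, -0.002, 0.001], "rotation": [0, 0, 0], "hand": 255}, {"xyz": [0.042, -0.002, 0.0011], "rotation": [0, 0, 0], "hand": 255}, {"xyz": [0.042, -0.002, 0.0011], "rotation": [0, 0, 0], "hand": 255}]'

```text
time: 9.3
eef_pos: [0.5772, 0.0351, 0.0853]
orientation: [[0.126, 0.874, 0.469], [0.992, -0.119, -0.045], [0.017, 0.471, -0.882]]
contact_force: [-0.7, 0.7, -3.4]
grip_width: 0.174
```

```bash
python3 -c "
from h import *
rep(-.115,28,dy=-.001,dz=.002,pitch=.9)"
```

```text
t 9.3 grip mm [-130.2   -1.1    2.1] yaw,pitch [0.09 0.95] roll 28.1
q [   8.9   32.   -32.3  132.1  106.5   27.3 -124.7] F [ 0.6  0.8 -3.4] M [0.87 0.16 0.12] w 0.174
delta [0.0506, -0.0008, 0.0009] [0.0006, -0.0005, 0.0003]
```

servo_tool --motion '[{"xyz": [0.014, 0, 0.0003], "rotation": [0, 0, 0], "hand": 255}, {"xyz": [0.028, 0, 0.0005], "rotation": [0, 0, 0], "hand": 255}, {"xyz": [0.042, 0, 0.0008], "rotation": [0, 0, 0], "hand": 255}, {"xyz": [0.056, 0, 0.001], "rotation": [0, 0, 0], "hand": 255}, {"xyz": [0.07, 0, 0.0012], "rotation": [0, 0, 0], "hand": 255}, {"xyz": [0.084, 0, 0.0014], "rotation": [0, 0, 0], "hand": 255}, {"xyz": [0.084, 0, 0.0014], "rotation": [0, 0, 0], "hand": 255}]'

```text
time: 10.0
eef_pos: [0.5806, 0.0607, 0.0854]
orientation: [[0.125, 0.874, 0.469], [0.992, -0.118, -0.044], [0.017, 0.471, -0.882]]
contact_force: [-1.1, 0.8, -2.6]
grip_width: 0.176
```

```bash
python3 -c "
from h import *
rep(-.080,28,dy=-.001,dz=.002,pitch=.9)"
```

```text
t 10.0 grip mm [-104.4   -1.2    2.1] yaw,pitch [0.13 0.97] roll 28.1
q [   5.7   32.3  -32.4  131.1  103.4   28.5 -124.4] F [ 0.7  1.2 -2.6] M [0.97 0.17 0.13] w 0.176
delta [0.0811, -0.0014, 0.0013] [0.0006, -0.0007, 0.0005]
```

servo_tool --motion '[{"xyz": [0.014, -0.001, 0.0003], "rotation": [0, 0, 0], "hand": 255}, {"xyz": [0.028, -0.001, 0.0005], "rotation": [0, 0, 0], "hand": 255}, {"xyz": [0.042, -0.001, 0.0008], "rotation": [0, 0, 0], "hand": 255}, {"xyz": [0.056, -0.001, 0.001], "rotation": [0, 0, 0], "hand": 255}, {"xyz": [0.07, -0.001, 0.0012], "rotation": [0, 0, 0], "hand": 255}, {"xyz": [0.084, -0.001, 0.0014], "rotation": [0, 0, 0], "hand": 255}, {"xyz": [0.09, -0.001, 0.0014], "rotation": [0, 0, 0], "hand": 255}, {"xyz": [0.09, -0.001, 0.0014], "rotation": [0, 0, 0], "hand": 255}]'

```text
time: 10.8
eef_pos: [0.5839, 0.0871, 0.0853]
orientation: [[0.126, 0.874, 0.469], [0.992, -0.119, -0.044], [0.017, 0.471, -0.882]]
contact_force: [-0.3, 0.4, -2.6]
grip_width: 0.176
```

```bash
python3 - <<'E'
from h import *
rep(-.064,28,dy=-.001,dz=.002,pitch=.9)
I={n:arm.camera(n)[:,:,::-1] for n in("scene","top")}
for n in I: cv2.imwrite(f"pics/{n}5.png",I[n])
def c(n,x,y,w=80,h=60):return cv2.resize(I[n][y:y+h,x:x+w],(400,300),interpolation=cv2.INTER_CUBIC)
cv2.imwrite("pics/c6.png",np.hstack([c("scene",390,230),c("top",205,170)]))
E
```

```text
t 10.8 grip mm [-77.8  -1.1   2. ] yaw,pitch [0.11 0.96] roll 28.1
q [   2.4   32.8  -32.6  129.8  100.2   29.9 -124. ] F [ 0.3  0.3 -2.6] M [0.87 0.15 0.15] w 0.176
delta [0.0459, -0.0007, 0.0006] [0.0006, -0.0006, 0.0004]
```

View pics/c6.png

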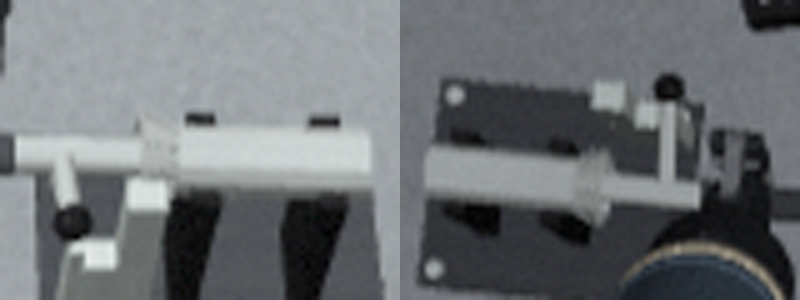

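The lever is raised, at the lip (ball at scene crop (72,220), top crop (668,87)). I feed on slowly towards the stop.

servo_tool --motion '[{"xyz": [0.008, 0, 0.0001], "rotation": [0, 0, 0], "hand": 255}, {"xyz": [0.016, 0, 0.0003], "rotation": [0, 0, 0], "hand": 255}, {"xyz": [0.024, 0, 0.0004], "rotation": [0, 0, 0], "hand": 255}, {"xyz": [0.032, 0, 0.0005], "rotation": [0, 0, 0], "hand": 255}, {"xyz": [0.04, 0, 0.0006], "rotation": [0, 0, 0], "hand": 255}, {"xyz": [0.046, 0, 0.0007], "rotation": [0, 0, 0], "hand": 255}, {"xyz": [0.046, 0, 0.0007], "rotation": [0, 0, 0], "hand": 255}]'

```text
time: 11.6
eef_pos: [0.5857, 0.1006, 0.0853]
orientation: [[0.126, 0.874, 0.469], [0.992, -0.119, -0.045], [0.017, 0.471, -0.882]]
contact_force: [-0.2, 0.6, -3.0]
grip_width: 0.175
```

servo_tool --motion '[{"xyz": [0.003, 0, 0], "rotation": [0, 0, 0], "hand": 255}, {"xyz": [0.006, 0, 0.0001], "rotation": [0, 0, 0], "hand": 255}, {"xyz": [0.006, 0, 0.0001], "rotation": [0, 0, 0], "hand": 255}]'

```text
time: 11.9
eef_pos: [0.5858, 0.1011, 0.0851]
orientation: [[0.128, 0.874, 0.469], [0.992, -0.12, -0.047], [0.015, 0.471, -0.882]]
contact_force: [-2.6, -1.8, -2.6]
grip_width: 0.169
```

```bash
python3 -c "
from h import *
rep(-.060,28,dy=-.001,dz=.002,pitch=.9)"
```

```text
t 11.9 grip mm [-63.6  -1.2   1.9] yaw,pitch [-0.01  0.88] roll 28.1
q [   0.6   33.1  -32.6  129.    98.3   30.8 -123.6] F [-2.1  2.4 -2.6] M [ 1.03  0.83 -0.21] w 0.169
delta [0.012, -0.0006, -0.0005] [0.0005, 0.0001, 0.0]
```

servo_tool --motion '[{"xyz": [0.004, 0, 0], "rotation": [0, 0, 0], "hand": 255}, {"xyz": [0.007, 0, 0], "rotation": [0, 0, 0], "hand": 255}, {"xyz": [0.007, 0, 0], "rotation": [0, 0, 0], "hand": 255}]'

```text
time: 12.2
eef_pos: [0.5857, 0.1015, 0.0849]
orientation: [[0.13, 0.874, 0.468], [0.991, -0.121, -0.049], [0.013, 0.471, -0.882]]
contact_force: [-4.0, -6.9, -1.8]
grip_width: 0.174
```

```bash
python3 - <<'E'
from h import *
rep(-.064,0,dy=-.001,dz=.002,pitch=.9)
I={n:arm.camera(n)[:,:,::-1] for n in("scene","top")}
for n in I: cv2.imwrite(f"pics/{n}6.png",I[n])
for n in I:print(n,"ball pred at stop",proj(n,[MO+RG@[-.015,-.058*np.cos(.49),.058*np.sin(.49)]]).round(1),"nose +15",proj(n,[MO+RG@[.11,0,0]]).round(1))
def c(n,x,y,w=80,h=60):return cv2.resize(I[n][y:y+h,x:x+w],(400,300),interpolation=cv2.INTER_CUBIC)
cv2.imwrite("pics/c7.png",np.hstack([c("scene",395,230),c("top",200,170)]))
E
```

```text
t 12.2 grip mm [-63.1  -1.1   1.7] yaw,pitch [-0.13  0.77] roll 28.1
q [   0.4   33.1  -32.6  129.    98.    30.9 -123.5] F [-7.4  3.1 -1.8] M [ 1.06  1.57 -0.63] w 0.174
delta [-0.0027, -0.0295, -0.0086] [0.156, 0.0009, -0.0005]
scene ball pred at stop [[413.1 273.9]] nose +15 [[470.6 261.9]]
top ball pred at stop [[252.2 187.1]] nose +15 [[205.2 203.2]]
```

View pics/c7.png

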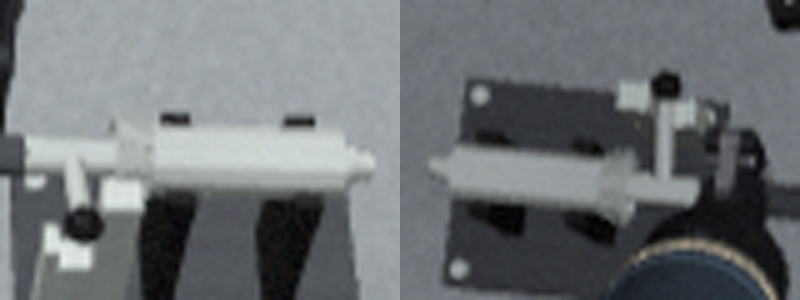

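At the stop: the nose is out at scene (470,262.6) against 470.6 predicted, with about 7 N along the bore. I back off slightly and turn the lever down about the bar's axis in stages.

servo_tool --motion '[{"xyz": [-0.008, 0, 0], "rotation": [0, 0, 0], "hand": 255}, {"xyz": [-0.0153, 0, 0], "rotation": [0, 0, 0], "hand": 255}, {"xyz": [-0.0153, -0.0037, -0.0002], "rotation": [0.0185, 0, 0], "hand": 255}, {"xyz": [-0.0153, -0.0074, -0.0005], "rotation": [0.037, 0, 0], "hand": 255}, {"xyz": [-0.0153, -0.011, -0.001], "rotation": [0.0556, 0, 0], "hand": 255}, {"xyz": [-0.0153, -0.011, -0.001], "rotation": [0.0556, 0, 0], "hand": 255}, {"xyz": [-0.0153, -0.011, -0.001], "rotation": [0.0556, 0, 0], "hand": 255}]'

```text
time: 13.0
eef_pos: [0.583, 0.0999, 0.084]
orientation: [[0.127, 0.941, 0.312], [0.992, -0.126, -0.024], [0.017, 0.313, -0.95]]
contact_force: [0.4, 0.8, -3.2]
grip_width: 0.175
```

```bash
python3 - <<'E'
from h import *
rep(-.0648,0,dy=-.001,dz=.002,pitch=.9)
E
```

```text
t 13.0 grip mm [-65.1  -1.6   2.1] yaw,pitch [0.01 0.98] roll 18.2
q [  3.4  32.9 -32.  121.   64.5  27.6 -87.2] F [ 0.9 -0.3 -3.2] M [0.56 0.23 0.07] w 0.175
delta [0.001, -0.0219, -0.0036] [0.1013, -0.0005, -0.0]
```

Forces are nil. I turn on to 0°.

servo_tool --motion '[{"xyz": [0.001, -0.0035, -0.0005], "rotation": [0.017, 0, 0], "hand": 255}, {"xyz": [0.001, -0.007, -0.001], "rotation": [0.034, 0, 0], "hand": 255}, {"xyz": [0.001, -0.0108, -0.0015], "rotation": [0.05, 0, 0], "hand": 255}, {"xyz": [0.001, -0.0145, -0.002], "rotation": [0.067, 0, 0], "hand": 255}, {"xyz": [0.001, -0.018, -0.0025], "rotation": [0.083, 0, 0], "hand": 255}, {"xyz": [0.001, -0.0215, -0.0033], "rotation": [0.1, 0, 0], "hand": 255}, {"xyz": [0.001, -0.0215, -0.0033], "rotation": [0.1, 0, 0], "hand": 255}, {"xyz": [0.001, -0.0215, -0.0033], "rotation": [0.1, 0, 0], "hand": 255}]'

```text
time: 13.8
eef_pos: [0.5767, 0.1003, 0.0825]
orientation: [[0.128, 0.992, 0.007], [0.992, -0.128, 0.014], [0.014, 0.005, -1.0]]
contact_force: [-0.5, 0.2, -2.0]
grip_width: 0.174
```

```bash
python3 - <<'E'
from h import *
rep(-.0648,0,dy=-.001,dz=.002,pitch=.9)
I={n:arm.camera(n)[:,:,::-1] for n in("scene","top")}
for n in I: cv2.imwrite(f"pics/{n}7.png",I[n])
def c(n,x,y,w=80,h=60):return cv2.resize(I[n][y:y+h,x:x+w],(400,300),interpolation=cv2.INTER_CUBIC)
cv2.imwrite("pics/c8.png",np.hstack([c("scene",395,230),c("top",200,170)]))
E
```

```text
t 13.8 grip mm [-65.5  -1.1   1.5] yaw,pitch [-0.01  0.82] roll 0.3
q [ 14.2  41.1 -45.9 105.4  37.6  49.3 -57.3] F [ 0.1  0.5 -2. ] M [-0.06  0.02 -0.02] w 0.174
delta [0.0026, -0.0006, -0.0017] [0.0016, 0.0004, -0.0]
```

View pics/c8.png

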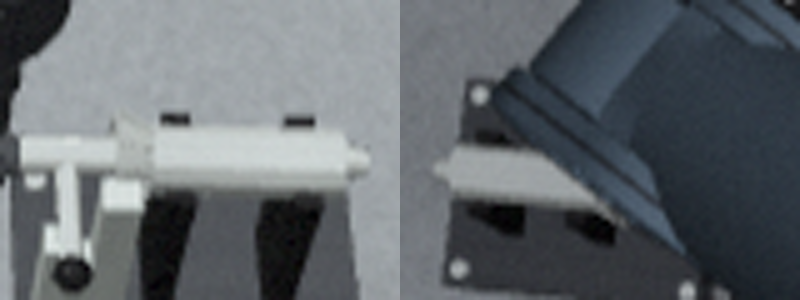

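The lever sits between lip and stop in the notch (ball at scene crop (72,272)), and no force shows. I release and retreat upward.

servo_tool --motion '[{"xyz": [0, 0, 0], "rotation": [0, 0, 0], "hand": 190}, {"xyz": [0, 0, 0], "rotation": [0, 0, 0], "hand": 150}, {"xyz": [0, 0, 0], "rotation": [0, 0, 0], "hand": 80}, {"xyz": [0, 0, 0], "rotation": [0, 0, 0], "hand": 80}, {"xyz": [0, 0, 0], "rotation": [0, 0, 0], "hand": 80}, {"xyz": [0, 0, 0], "rotation": [0, 0, 0], "hand": 80}]'

```text
time: 14.5
eef_pos: [0.5763, 0.1008, 0.0829]
orientation: [[0.127, 0.992, 0.004], [0.992, -0.127, 0.016], [0.016, 0.002, -1.0]]
contact_force: [-1.0, 0.2, -0.1]
grip_width: 0.69
```

servo_tool --motion '[{"xyz": [0, 0, -0.05], "rotation": [0, 0, 0], "hand": 80}, {"xyz": [0, 0, -0.15], "rotation": [0, 0, 0], "hand": 80}, {"xyz": [0, 0, -0.28], "rotation": [0, 0, 0], "hand": 80}, {"xyz": [-0.1, 0, -0.4], "rotation": [0, 0, 0], "hand": 80}, {"xyz": [-0.25, 0, -0.45], "rotation": [0, 0, 0], "hand": 80}, {"xyz": [-0.4, 0, -0.45], "rotation": [0, 0, 0], "hand": 80}, {"xyz": [-0.5, 0, -0.45], "rotation": [0, 0, 0], "hand": 80}, {"xyz": [-0.5, 0, -0.45], "rotation": [0, 0, 0], "hand": 80}]'

```text
time: 15.3
eef_pos: [0.5561, -0.0557, 0.2159]
orientation: [[0.134, 0.991, 0.003], [0.991, -0.134, 0.013], [0.013, 0.001, -1.0]]
contact_force: [-0.6, 0.3, 0.8]
grip_width: 0.686
```

```bash
python3 - <<'E'
from h import *
s=arm.state();print(s["time"],s["eef_pos"],s["contact_force"])
I={n:arm.camera(n)[:,:,::-1] for n in("scene","top")}
for n in I:print(n,"ball pred",proj(n,[MO+RG@[-.016,-.058,-.003]]).round(1),"nose",proj(n,[MO+RG@[.109,0,0]]).round(1))
def c(n,x,y,w=80,h=60):return cv2.resize(I[n][y:y+h,x:x+w],(400,300),interpolation=cv2.INTER_CUBIC)
cv2.imwrite("pics/c9.png",np.hstack([c("scene",395,230),c("top",200,170)]))
E
```

```text
15.3 [ 0.5560865  -0.05573729  0.21586647] [-0.64951124  0.3273673   0.82411155]
scene ball pred [[411.2 284.7]] nose [[470.2 261.9]]
top ball pred [[254.6 186.6]] nose [[205.6 203.2]]
```

View pics/c9.png

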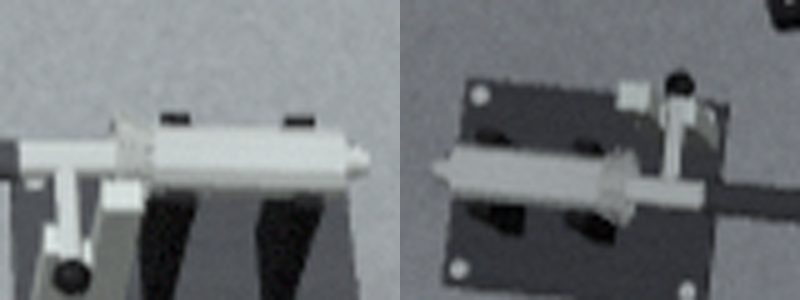

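```bash
python3 -c "
from station import arm
print(arm.close_job())"
```

```text
the job is handed in; nothing more can be done
None
```

I handed the job in at about 15 s on the clock. No verdict was reported. The loading bar is fed through the guide tube, its lever is down in the locking notch, and the gripper has let go and is clear.

**What was done:**
- I took the loading bar from the rack by its handle and rolled the lever up 28°.
- I fed it through the tube to the stop. Wrist readings showed at most about 8 N of contact, at the stop.
- I backed off about 2 mm, turned the lever down, released the bar and moved the arm away.

**Last checks:**
- **Nose:** it shows out of the far end within about 1 px of where it should be.
- **Lever:** the ball appears at scene pixel (409.4, 285.2). I predicted (411.2, 284.7) for a lever seated 16 mm before the mouth and 3 mm below the axis, so its height agrees.
- **Force:** after the retreat it read about 1 N, so nothing is being touched.

**Disagreements:**
- Read alone, the ball's column puts the lever about 3–4 mm further from the mouth, around 19–20 mm. That is still inside the 10–24 mm band.
- Before insertion, the camera estimates of the sideways offset differed by 2–3 mm. Light contact forces settled that during the feed.
- I did not measure the plain bar or the other objects again at the end, but no contact with them showed in the forces.

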